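# Find the key that still clicks and guard it

## Robot

A 6-joint arm with a two-finger parallel gripper is mounted at the origin on a cart in front of the work surface, level with it; the furniture and walls round the work are solid. World frame = base frame: x ahead of the robot, y to its left, z up, the work surface at z = 0. Lengths are in m, angles in rad, forces in N, time in s.
With the tool pointing down it reaches from about 0.35 to 0.775 m from the base axis. Payload 5.5 kg.
Tool frame: the origin (TCP) lies midway between the tips of the shut fingers; the grasp point (between the pads) lies grasp_offset behind it (grasp_offset is the distance from the TCP to the grasp point, in m); z points along the fingers, y is the line along which they close (so a half turn about z gives the same grasp; the last joint's range is limited). The gripper opens to 85 mm and grips with 20 to 120 N. Pads are 22 mm wide; open, the fingers measure 114 mm over their backs; the gripper's body (76 mm by 85 mm) begins 54 mm behind the grasp point. The pads swing forward as they close: fully open they stand 13 mm farther back than shut.
Start: joints at [1.12, 0.313, 0.046, 1.304, 0, 1.431], TCP at [0.176, 0.547, 0.209] pointing down, gripper open.
Joint ranges: [-2.76, 2.76], [-0.86, 1.69], [-1.03, 1.26], [-2.2, 2.34], [-1.47, 1.5], [-3.14, 3.14]. Speed limits (rad/s): [2.57, 2.57, 3.14, 3.14, 3.14, 3.14].

## Interface

Orientations are given as a unit quaternion [w, x, y, z].
In Python, from workcell import * gives the robot as it stands.
- The arm moves only by the tool step_arm, never from a script. Its argument "deltas" is a list of rows, each a list of 7 numbers: the shift along the world's x, y, z in mm, then the turn, a rotation vector about the world's x, y, z in degrees, then the gripper's target within -1 to 1 (fully open at 1, half-way at 0, shut at -1). A call has 1 to 5 rows; each row shifts and turns the commanded pose from where the row before left it; what a row does not reach is not made up. A row lasts 1/10 s, in which the tool goes at most 50 mm and 8.59 degrees, less where a joint would pass 70% of its speed; a pose out of reach is approached as far as the arm can. A call is refused whole if a number of a shift passes 50 or a number of a turn 8.59, either way. A call with a gripper value outside its range is refused whole. The fingers move at their own pace and stop on an object; "newtons" is the grip in N (left out, the last holds). Time passes only in rows, so rows that do not move let the fingers close. It gives the time, the measured TCP pose, the force, the opening and the grip force at its end, in the units of the state.
- get_state(): the state, without advancing time (a new reading comes with each control period).
- read_camera(name): name is "scene" or "top" or "wrist"; returns a dict with "image" (400x640x3 uint8, red, green, blue), "z_map" (400x640 float32, m along the optical axis (not along the pixel's ray), 0 where there is no reading), "K" (3x3 intrinsics, pixels), "world_from_camera" (4x4, takes a point from camera to world coordinates). Camera axes: x right, y down, z forward; pixel columns grow to the right and rows downward; lengths in m; the calibration is good to about 2 mm. A picture is of the moment at which its call begins.
- hand_in(): hands the job in; it is judged then, once.
The state is a dict: "clock": time; "joint_pos": joint angles; "qvel": joint speeds; "tau": joint torques, N m; "tcp_pos": TCP position; "orientation": TCP orientation; "wrist_force": force on the tool from outside, world axes, zero at the start; "ft_torque": the same for the moment, N m; "finger_gap": finger opening in m; "grip_force": force on a finger pad.
Only numpy, scipy, OpenCV 4.12 (cv2) and the standard library are available. Lean on these libraries where they do the work, as an engineer would, in place of code of your own. Each camera call takes 0.05 s, during which the arm holds its last target. There are 200 camera calls.

## Task

Only one of the three push keys on the key box still has its snap; the other two are worn and only get gradually harder. Press the keys gently and slowly to find by feel the one that snaps over and stays in; let each worn key back up before it reaches its stop, and do not press the good key on hard once it has snapped. Then set the metal guard collar flat on the box around the key that stayed in, and leave the die ring, timer and vial where they are.

Things in the scene. Friction and masses are not known exactly. Their poses are not given: they have to be found in the camera images.
- key_box: grey metal key box fixed on the worktop: housing 100 (its x) x 240 (its y) x 55 mm high with a 6 mm thick flange of 116 x 256 mm at the foot. Origin: centre of the underside, on the worktop; z up; its y axis runs along the row of three keys.
- seat_0 (a point): point on the axis of key 0, at the flat top face of the box (55 mm above the worktop); key 0 is at y = +75 mm of the box, then 0 and -75 mm for keys 1 and 2. Axes as the box. The key is a black upright cylinder, 24 mm in diameter, its flat top 14 to 18 mm above this point when up; a fixed bezel ring 30 mm in diameter and 2 mm high surrounds it.
- seat_1 (a point): point on the axis of key 1, at the flat top face of the box (55 mm above the worktop); key 0 is at y = +75 mm of the box, then 0 and -75 mm for keys 1 and 2. Axes as the box. The key is a black upright cylinder, 24 mm in diameter, its flat top 14 to 18 mm above this point when up; a fixed bezel ring 30 mm in diameter and 2 mm high surrounds it.
- seat_2 (a point): point on the axis of key 2, at the flat top face of the box (55 mm above the worktop); key 0 is at y = +75 mm of the box, then 0 and -75 mm for keys 1 and 2. Axes as the box. The key is a black upright cylinder, 24 mm in diameter, its flat top 14 to 18 mm above this point when up; a fixed bezel ring 30 mm in diameter and 2 mm high surrounds it.
- key_0 (a joint): how far key 0 is down, in m: 0 = topmost (a key may rest up to 0.004 down), 0.014 = hard stop. All three look alike; which is good changes from case to case. Good key (whichever it is): resistance rises steeply to about 5 to 6 N near 2 mm below its rest height, collapses to nothing by 5 mm, then the key drops by itself to a firm rest 6.5 mm below and stays in.
- key_1 (a joint): how far key 1 is down, in m: 0 = topmost (a key may rest up to 0.004 down), 0.014 = hard stop. All three look alike; which is good changes from case to case. Worn key (any): 0.5 to 1 N at first, then steadily 0.35 to 0.62 N more per mm, never a snap; it springs back up when released.
- key_2 (a joint): how far key 2 is down, in m: 0 = topmost (a key may rest up to 0.004 down), 0.014 = hard stop. All three look alike; which is good changes from case to case. More than 15 N on any key, or pushing any key deeper than 0.0125, damages it.
- collar_center (a point): centre (half-way up) of the loose plain aluminium guard collar standing on the worktop: an open tube 48 mm outside, 38 mm inside, 30 mm high, 40 to 85 g; z is its axis. Set round a key it rests on the box top with this point 15 mm above the seat point.
- die_ring: bystander: plain pale die ring, 34 mm in diameter, 22 mm high (not the collar), origin at its underside
- lab_timer: bystander: bench timer 32 x 66 x 54 mm, origin at its underside
- vial_2: bystander: capped sample vial, 28 mm in diameter, 59 mm high, origin at its underside
Mind the look-alikes: they are no part of the job. What is shaped like the part that bears collar_center but blue or purple is not meant.

How it is judged:
By the outcome, as a careful person would: the job done as asked, in the order asked, and still so for the second after the job is handed in, with the robot touching nothing.
It also fails if it takes over 70 s, if anything falls off the work surface, if the arm or the gripper's body presses on something with over 40 N, if the wrist force passes 120 N, or if a joint passes its speed limit or range.

## Working session

There is one attempt and no reset: what is moved stays moved. The work goes in short steps, Python scripts to look and compute and a tool call to move; the robot and the scene stay as the last step left them, time stands still between calls to the robot, and variables do not carry over. Pictures are saved under pics/ and viewed, at most 10 in all, crops included, and the job is handed in when it is done.

Besides the shell and the picture viewer there is one more tool, called after "Emit:" as name(argument=value, ...), one argument or row to a line, values as JSON. step_arm: Moves the arm, as the interface text tells. Its arguments: {"type":"object","properties":{"deltas":{"type":"array","items":{"type":"array","items":{"type":"number"}}},"newtons":{"type":"number"}},"required":["deltas"]}

```bash
mkdir -p pics
cat > h.py <<'E'
from workcell import *
import numpy as np, cv2
def pts(c):
    z=c["z_map"];K=c["K"];v,u=np.indices(z.shape)
    p=np.stack([(u-K[0,2])/K[0,0]*z,(v-K[1,2])/K[1,1]*z,z],-1)
    T=c["world_from_camera"];return p@T[:3,:3].T+T[:3,3]
def save(c,n): cv2.imwrite("pics/"+n,c["image"][...,::-1])
E
python3 - <<'E'
from h import *
a=read_camera("top");b=read_camera("scene")
np.savez("t0.npz",image=a["image"],z_map=a["z_map"],K=a["K"],world_from_camera=a["world_from_camera"])
cv2.imwrite("pics/a.png",cv2.resize(np.hstack([a["image"],b["image"]])[...,::-1],(800,250),interpolation=cv2.INTER_AREA))
save(a,"top0.png")
print(a["world_from_camera"],get_state())
E
```

```text
[[ 0.01821285 -0.98114291  0.19242369  0.37878288]
 [-0.99979571 -0.01618445  0.01210801  0.01478018]
 [-0.00876541 -0.1926049  -0.98123724  0.90838625]
 [ 0.          0.          0.          1.        ]] {'clock': 0.1, 'joint_pos': array([ 1.12038392e+00,  3.13954415e-01,  4.50833854e-02,  1.30361584e+00,
       -2.35332876e-05,  1.43123230e+00]), 'qvel': array([-0.0004823 , -0.0015845 ,  0.00238592, -0.00062522,  0.0002723 ,
        0.00062497]), 'tau': array([ 3.14981793e-03, -4.81724668e+01,  2.99243170e+01,  1.27547648e-02,
       -8.79169829e-05,  1.25058295e-05]), 'tcp_pos': array([0.17564815, 0.54698508, 0.20837776]), 'orientation': array([-2.34485930e-04,  1.54799125e-01,  9.87945604e-01, -8.12180501e-04]), 'wrist_force': array([ 0.05986621, -0.23943599, -1.078701  ]), 'ft_torque': array([ 0.0017867 , -0.03700052,  0.00401902]), 'grip_force': 0.0, 'finger_gap': 0.08557154094498522}
```

View pics/top0.png

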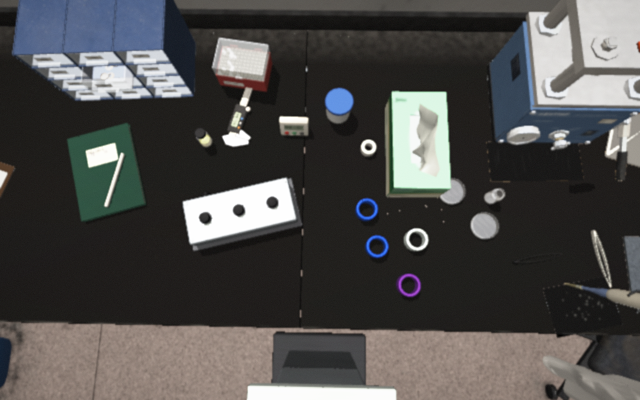

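The box is at around (240,212), with keys at (205,217), (239,210) and (272,202). The silver collar is at (416,240), and the die ring at (368,148) is smaller. The timer is at (293,126) and the vial at (205,138).

```bash
cat >> h.py <<'E'
def ray(c,u,v,h):
    K=c["K"];T=c["world_from_camera"];d=T[:3,:3]@np.array([(u-K[0,2])/K[0,0],(v-K[1,2])/K[1,1],1]);o=T[:3,3]
    return o+d*(h-o[2])/d[2]
def blobs(m,lo=30,hi=1e6):
    n,l,s,c=cv2.connectedComponentsWithStats(m.astype(np.uint8))
    return [(c[i],s[i]) for i in range(1,n) if lo<s[i][4]<hi]
E
python3 - <<'E'
from h import *
c=np.load("t0.npz");im=c["image"].astype(int);P=pts(c)
g=im.max(2)
# keys
m=np.zeros(g.shape,bool);m[180:245,185:300]=g[180:245,185:300]<90
for ce,s in blobs(m,40,300): print("key",ce,s,ray(c,*ce,0.071),np.median(P[int(ce[1])-1:int(ce[1])+2,int(ce[0])-1:int(ce[0])+2,2]))
m=np.zeros(g.shape,bool);m[175:252,180:305]=(g[175:252,180:305]>170)
q=np.max(np.where(m,P[...,2],0));print(q)
cn,_=cv2.findContours(m.astype(np.uint8),cv2.RETR_EXTERNAL,2);cn=max(cn,key=cv2.contourArea)
r=cv2.minAreaRect(cn);print([ray(c,*p,0.055) for p in cv2.boxPoints(r)])
m=np.zeros(g.shape,bool);m[222:258,398:435]=g[222:258,398:435]>110
(u,v),rad=cv2.minEnclosingCircle(np.argwhere(m)[:,::-1].astype(np.float32));print("collar",u,v,rad,ray(c,u,v,0.03),rad*2/c["K"][0,0]*.9)
for n,u,v,h in [("die",368,148,.022),("blue",367,209,.03),("blue",377,246,.03),("purple",409,285,.03)]:print(n,ray(c,u,v,h))
E
```

```text
key [272.05434783 202.20652174] [267 197  11  11  92] [0.53827261 0.11294859 0.071     ] 0.07052909332991009
key [238.58241758 210.02197802] [234 205  11  11  91] [0.5198967  0.18464337 0.071     ] 0.07052776615031198
key [205.         217.70212766] [200 213  11  11  94] [0.50192535 0.25615067 0.071     ] 0.07090847092951924
key [186.12698413 235.79365079] [185 221   5  24  63] [0.4622541  0.29376701 0.071     ] -0.000918397463545495
0.9083862460069408
[array([0.53939816, 0.31900682, 0.055     ]), array([0.59913943, 0.0852814 , 0.055     ]), array([0.50458074, 0.06107225, 0.055     ]), array([0.44699278, 0.29017126, 0.055     ])]
collar 415.9156188964844 239.47500610351562 12.180312156677246 [ 0.46701202 -0.20566807  0.03      ] 0.055648684319141606
die [ 0.68108544 -0.10218249  0.022     ]
blue [ 0.5340042  -0.09759734  0.03      ]
blue [ 0.45103033 -0.11906217  0.03      ]
purple [ 0.36763943 -0.18747049  0.03      ]
```

View pics/a.png

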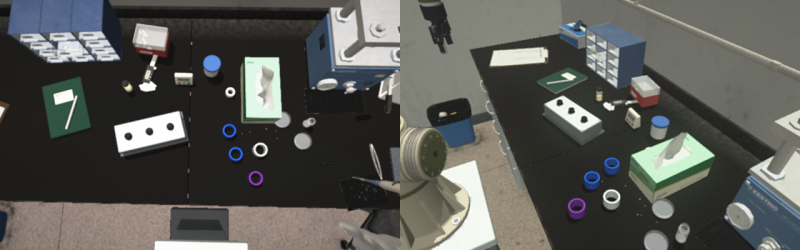

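Emit:
step_arm(
  deltas=[
    [32.6,-29,-5,0,0,-5.8,-1],
    [32.6,-29,-5,0,0,-5.8,-1],
    [32.6,-29,-5,0,0,-5.8,-1],
    [32.6,-29,-5,0,0,-5.8,-1],
    [32.6,-29,-5,0,0,-5.8,-1],
  ],
  newtons=20,
)

```text
clock: 0.6
tcp_pos: [0.3396, 0.4011, 0.1837]
orientation: [-0.0, 0.399, 0.917, -0.0]
wrist_force: [-0.3, 1.3, 0.1]
finger_gap: 0.0126
grip_force: 0.0
```

Emit:
step_arm(
  deltas=[
    [32.6,-29,-5,0,0,-5.8,-1],
    [32.6,-29,-5,0,0,-5.8,-1],
    [32.6,-29,-5,0,0,-5.8,-1],
    [32.6,-29,-5,0,0,-5.8,-1],
    [32.6,-29,-5,0,0,-5.8,-1],
  ],
)

```text
clock: 1.1
tcp_pos: [0.5027, 0.256, 0.1586]
orientation: [-0.0, 0.616, 0.788, -0.0]
wrist_force: [0.2, 1.2, 0.7]
finger_gap: 0.0001
grip_force: 0.0
```

Emit:
step_arm(
  deltas=[
    [0,0,0,0,0,0,-1],
    [0,0,0,0,0,0,-1],
  ],
)

```text
clock: 1.3
tcp_pos: [0.5019, 0.2565, 0.1584]
orientation: [-0.001, 0.615, 0.789, -0.001]
wrist_force: [0.3, 0.2, 1.1]
finger_gap: -0.0002
grip_force: 0.0
```

Run:
```python
from h import *
c=read_camera("wrist");save(c,"w1.png")
s=get_state();print(s["tcp_pos"],s["orientation"],s["wrist_force"],s["finger_gap"])
P=pts(c);g=c["image"].max(2)
# key tops by height: between .064 and .08
m=(P[...,2]>.063)&(P[...,2]<.08)&(g<110)
for ce,st in blobs(m,150): print(ce,st,ray(c,*ce,.070),P[m][:,2].mean())
```

```text
[0.50125381 0.2573073  0.15871762] [-5.60634851e-04  6.14319844e-01  7.89056732e-01 -5.36946099e-04] [-0.69630875  1.08933536 -0.87501518] -0.00013722684327024574
[325.60237389 189.60237389] [311 175  30  30 674] [0.5026238  0.26285033 0.07      ] 0.07007839619831002
```

View pics/w1.png

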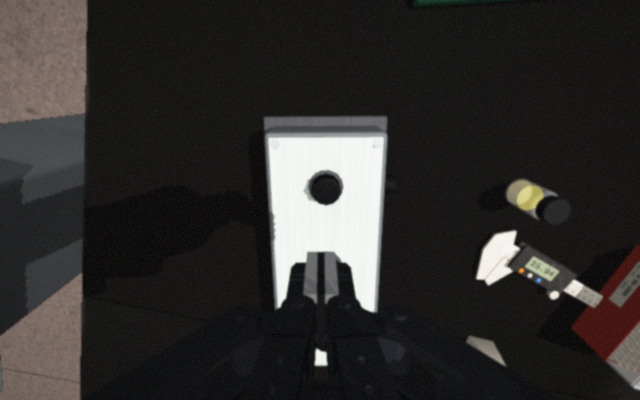

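The end key is at (326,190), about 3 mm further along the row than the fingers' aim.

Emit:
step_arm(
  deltas=[
    [0,3,-30,0,0,0,-1],
    [0,0,-30,0,0,0,-1],
    [0,0,-20,0,0,0,-1],
    [0,0,-5,0,0,0,-1],
    [0,0,0,0,0,0,-1],
  ],
)

```text
clock: 1.85
tcp_pos: [0.5004, 0.2613, 0.0739]
orientation: [-0.0, 0.613, 0.79, -0.001]
wrist_force: [-0.3, -0.1, 0.1]
finger_gap: -0.0
grip_force: 0.0
```

Emit:
step_arm(
  deltas=[
    [0,0,-1,0,0,0,-1],
    [0,0,0,0,0,0,-1],
  ],
)

```text
clock: 2.05
tcp_pos: [0.5026, 0.2612, 0.0746]
orientation: [0.001, 0.614, 0.789, 0.001]
wrist_force: [0.0, -0.0, -0.3]
finger_gap: -0.0003
grip_force: 0.0
```

Emit:
step_arm(
  deltas=[
    [0,0,-1,0,0,0,-1],
    [0,0,0,0,0,0,-1],
  ],
)

```text
clock: 2.25
tcp_pos: [0.5023, 0.2606, 0.0728]
orientation: [0.0, 0.614, 0.789, 0.0]
wrist_force: [-0.0, -0.3, -0.6]
finger_gap: 0.0001
grip_force: 0.0
```

Emit:
step_arm(
  deltas=[
    [0,0,-1,0,0,0,-1],
    [0,0,0,0,0,0,-1],
  ],
)

```text
clock: 2.45
tcp_pos: [0.5018, 0.2604, 0.0712]
orientation: [-0.0, 0.614, 0.789, -0.0]
wrist_force: [-0.3, 0.3, 0.1]
finger_gap: 0.0002
grip_force: 0.0
```

Emit:
step_arm(
  deltas=[
    [0,0,-1,0,0,0,-1],
    [0,0,0,0,0,0,-1],
  ],
)

```text
clock: 2.65
tcp_pos: [0.5018, 0.2604, 0.07]
orientation: [-0.0, 0.614, 0.789, -0.0]
wrist_force: [-0.8, -0.5, -0.8]
finger_gap: -0.0002
grip_force: 0.0
```

Emit:
step_arm(
  deltas=[
    [0,0,-1,0,0,0,-1],
    [0,0,0,0,0,0,-1],
  ],
)

```text
clock: 2.85
tcp_pos: [0.5018, 0.2604, 0.0691]
orientation: [-0.0, 0.614, 0.789, -0.0]
wrist_force: [-0.5, 0.7, 0.5]
finger_gap: 0.0001
grip_force: 0.0
```

Emit:
step_arm(
  deltas=[
    [0,0,-1,0,0,0,-1],
    [0,0,0,0,0,0,-1],
  ],
)

```text
clock: 3.05
tcp_pos: [0.5018, 0.2605, 0.0681]
orientation: [-0.0, 0.614, 0.789, -0.0]
wrist_force: [0.3, 0.1, 0.3]
finger_gap: -0.0001
grip_force: 0.0
```

Emit:
step_arm(
  deltas=[
    [0,0,-1,0,0,0,-1],
    [0,0,0,0,0,0,-1],
  ],
)

```text
clock: 3.25
tcp_pos: [0.5018, 0.2605, 0.0671]
orientation: [-0.0, 0.614, 0.789, -0.0]
wrist_force: [1.1, -0.7, 0.2]
finger_gap: -0.0002
grip_force: 0.0
```

Emit:
step_arm(
  deltas=[
    [0,0,-1,0,0,0,-1],
    [0,0,0,0,0,0,-1],
  ],
)

```text
clock: 3.45
tcp_pos: [0.5018, 0.2605, 0.0661]
orientation: [-0.0, 0.614, 0.789, -0.0]
wrist_force: [0.4, 0.4, -0.1]
finger_gap: 0.0
grip_force: 0.0
```

Run:
```python
from h import *
c=read_camera("wrist");save(c,"w2.png");b=read_camera("scene");save(b,"s2.png")
for i in range(3):
  s=get_state();print(s["wrist_force"],s["tcp_pos"])
cv2.imwrite("pics/c2.png",np.hstack([cv2.resize(c["image"][150:350,220:420],(400,400)),cv2.resize(b["image"][130:230,200:300],(400,400))])[...,::-1])
```

```text
[-0.53634337 -0.59603175  0.7671849 ] [0.5018467  0.26048419 0.06619113]
[-0.53634337 -0.59603175  0.7671849 ] [0.5018467  0.26048419 0.06619113]
[-0.53634337 -0.59603175  0.7671849 ] [0.5018467  0.26048419 0.06619113]
```

View pics/c2.png

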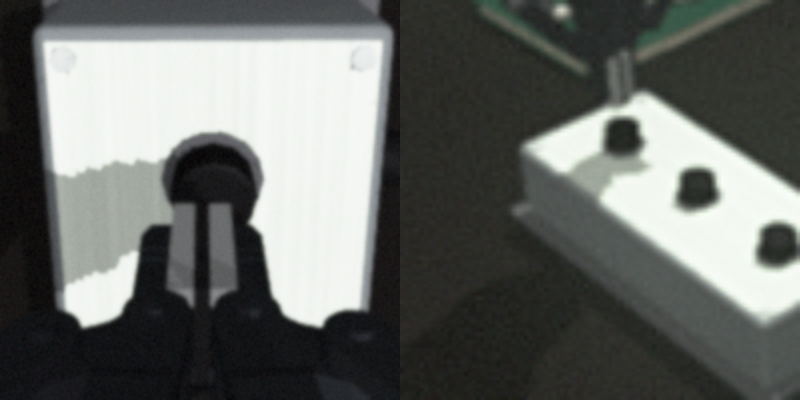

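Run:
```python
from h import *
s=get_state()
for n in ("wrist","scene"):
  c=read_camera(n);T=np.linalg.inv(c["world_from_camera"]);K=c["K"]
  for p in (s["tcp_pos"],[.502,.2595,.070],[.502,.2595,.055],[.5026,.263,.07]):
    q=K@(T[:3,:3]@p+T[:3,3]);print(n,p,q[:2]/q[2])
  P=pts(c)
  if n=="wrist":
    for v in range(225,275,4): print(v,[tuple(np.round(P[v,u]*1000).astype(int)) for u in (312,325,331)],c["image"][v,325])
  else:
    for v in range(150,172,2): print(v,[tuple(np.round(P[v,u]*1000).astype(int)) for u in (352-0,355)][:0],tuple(np.round(P[v,355-0]*1000).astype(int)))
  np.savez(n+"2.npz",**c)
```

```text
wrist [0.5018467  0.26048419 0.06619113] [323.37622217 247.90096216]
wrist [0.502, 0.2595, 0.07] [323.25249376 252.81647131]
wrist [0.502, 0.2595, 0.055] [323.07244131 240.52463663]
wrist [0.5026, 0.263, 0.07] [325.94433732 247.42309698]
225 [(np.int64(493), np.int64(268), np.int64(57)), (np.int64(500), np.int64(273), np.int64(63)), (np.int64(503), np.int64(273), np.int64(61))] [11  8 15]
229 [(np.int64(494), np.int64(268), np.int64(61)), (np.int64(500), np.int64(273), np.int64(69)), (np.int64(503), np.int64(273), np.int64(68))] [14 12 16]
233 [(np.int64(494), np.int64(268), np.int64(66)), (np.int64(500), np.int64(271), np.int64(71)), (np.int64(503), np.int64(272), np.int64(70))] [32 34 33]
237 [(np.int64(494), np.int64(267), np.int64(70)), (np.int64(501), np.int64(269), np.int64(70)), (np.int64(503), np.int64(270), np.int64(71))] [22 22 25]
241 [(np.int64(494), np.int64(265), np.int64(71)), (np.int64(501), np.int64(267), np.int64(71)), (np.int64(504), np.int64(267), np.int64(70))] [25 21 25]
245 [(np.int64(495), np.int64(263), np.int64(70)), (np.int64(502), np.int64(265), np.int64(7
[... 1259 characters left out ...]
946267 161.38376116]
scene [0.502, 0.2595, 0.055] [254.44402069 166.3933198 ]
scene [0.5026, 0.263, 0.07] [253.61528962 160.63572617]
150 [] (np.int64(818), np.int64(280), np.int64(-1))
152 [] (np.int64(814), np.int64(273), np.int64(-2))
154 [] (np.int64(806), np.int64(261), np.int64(1))
156 [] (np.int64(798), np.int64(250), np.int64(2))
158 [] (np.int64(795), np.int64(243), np.int64(0))
160 [] (np.int64(779), np.int64(220), np.int64(12))
162 [] (np.int64(774), np.int64(212), np.int64(12))
164 [] (np.int64(767), np.int64(201), np.int64(14))
166 [] (np.int64(763), np.int64(196), np.int64(11))
168 [] (np.int64(766), np.int64(198), np.int64(3))
170 [] (np.int64(763), np.int64(194), np.int64(0))
```

The fingertips in view end about 24 mm above the reported TCP and the key is untouched, so contact should come near TCP z ≈ 0.045. I'll go on gently.

```bash
python3 -c "
import workcell as w
print(getattr(w,'grasp_offset',None),[n for n in dir(w) if n[0]!='_'])"
```

```text
0.0187 ['MotionError', 'get_state', 'grasp_offset', 'hand_in', 'read_camera']
```

Emit:
step_arm(
  deltas=[
    [0,0,-3,0,0,0,-1],
    [0,0,-3,0,0,0,-1],
    [0,0,-2,0,0,0,-1],
    [0,0,-2,0,0,0,-1],
    [0,0,0,0,0,0,-1],
  ],
)

```text
clock: 4.15
tcp_pos: [0.5016, 0.2604, 0.0558]
orientation: [-0.0, 0.614, 0.789, -0.0]
wrist_force: [-0.8, -0.4, -0.6]
finger_gap: -0.0
grip_force: 0.0
```

Emit:
step_arm(
  deltas=[
    [0,0,-2,0,0,0,-1],
    [0,0,0,0,0,0,-1],
  ],
)

```text
clock: 4.35
tcp_pos: [0.5018, 0.2604, 0.054]
orientation: [-0.0, 0.614, 0.789, -0.0]
wrist_force: [-0.2, -1.1, 0.2]
finger_gap: 0.0001
grip_force: 0.0
```

Emit:
step_arm(
  deltas=[
    [0,0,-1,0,0,0,-1],
    [0,0,0,0,0,0,-1],
  ],
)

```text
clock: 4.55
tcp_pos: [0.5018, 0.2605, 0.0532]
orientation: [0.0, 0.614, 0.789, -0.0]
wrist_force: [0.1, -0.6, -1.2]
finger_gap: -0.0001
grip_force: 0.0
```

Emit:
step_arm(
  deltas=[
    [0,0,-1,0,0,0,-1],
    [0,0,0,0,0,0,-1],
  ],
)

```text
clock: 4.75
tcp_pos: [0.5018, 0.2605, 0.0521]
orientation: [0.0, 0.614, 0.789, -0.0]
wrist_force: [-0.0, 1.1, -0.1]
finger_gap: -0.0002
grip_force: 0.0
```

Emit:
step_arm(
  deltas=[
    [0,0,-1,0,0,0,-1],
    [0,0,0,0,0,0,-1],
  ],
)

```text
clock: 4.95
tcp_pos: [0.5018, 0.2604, 0.0511]
orientation: [0.0, 0.614, 0.789, -0.0]
wrist_force: [0.2, -0.0, -1.0]
finger_gap: 0.0002
grip_force: 0.0
```

Emit:
step_arm(
  deltas=[
    [0,0,-1,0,0,0,-1],
    [0,0,0,0,0,0,-1],
  ],
)

```text
clock: 5.15
tcp_pos: [0.5018, 0.2604, 0.0501]
orientation: [-0.0, 0.614, 0.789, -0.0]
wrist_force: [-0.1, -0.1, 0.5]
finger_gap: 0.0002
grip_force: 0.0
```

Emit:
step_arm(
  deltas=[
    [0,0,-1,0,0,0,-1],
    [0,0,0,0,0,0,-1],
  ],
)

```text
clock: 5.35
tcp_pos: [0.5018, 0.2605, 0.0491]
orientation: [-0.0, 0.614, 0.789, -0.0]
wrist_force: [-0.5, 0.1, 0.7]
finger_gap: -0.0
grip_force: 0.0
```

Run:
```python
from h import *
c=read_camera("wrist");P=pts(c)
for v in range(225,265,3): print(v,np.round(P[v,325]*1000),c["image"][v,325].max())
```

```text
225 [498. 277.  55.] 243
228 [499. 275.  56.] 175
231 [499. 274.  57.] 103
234 [499. 273.  58.] 61
237 [500. 272.  60.] 9
240 [499. 272.  64.] 11
243 [499. 273.  68.] 14
246 [500. 272.  69.] 18
249 [500. 271.  71.] 29
252 [499. 272.  77.] 79
255 [499. 272.  79.] 97
258 [499. 272.  81.] 99
261 [499. 272.  84.] 96
264 [499. 272.  86.] 93
```

Emit:
step_arm(
  deltas=[
    [0,0,-1,0,0,0,-1],
    [0,0,0,0,0,0,-1],
  ],
)

```text
clock: 5.6
tcp_pos: [0.502, 0.2605, 0.0483]
orientation: [0.0, 0.614, 0.789, 0.0]
wrist_force: [-0.9, -0.7, 1.8]
finger_gap: 0.0
grip_force: 0.9
```

Emit:
step_arm(
  deltas=[
    [0,0,-1,0,0,0,-1],
    [0,0,0,0,0,0,-1],
  ],
)

```text
clock: 5.8
tcp_pos: [0.502, 0.2605, 0.0475]
orientation: [0.0, 0.614, 0.789, 0.0]
wrist_force: [-1.7, -0.4, 3.3]
finger_gap: -0.0001
grip_force: 2.0
```

Emit:
step_arm(
  deltas=[
    [0,0,-1,0,0,0,-1],
    [0,0,0,0,0,0,-1],
  ],
)

```text
clock: 6.0
tcp_pos: [0.5019, 0.2605, 0.0464]
orientation: [0.0, 0.614, 0.789, 0.0]
wrist_force: [-1.3, -0.6, 5.2]
finger_gap: -0.0002
grip_force: 2.4
```

Emit:
step_arm(
  deltas=[
    [0,0,-1,0,0,0,-1],
    [0,0,0,0,0,0,-1],
  ],
)

```text
clock: 6.2
tcp_pos: [0.5019, 0.2605, 0.0451]
orientation: [0.0, 0.614, 0.789, 0.0]
wrist_force: [-0.3, 0.0, 3.1]
finger_gap: 0.0002
grip_force: 1.3
```

Emit:
step_arm(
  deltas=[
    [0,0,-1,0,0,0,-1],
    [0,0,0,0,0,0,-1],
  ],
)

```text
clock: 6.4
tcp_pos: [0.5016, 0.2604, 0.0436]
orientation: [-0.0, 0.614, 0.789, -0.0]
wrist_force: [-0.2, 1.3, 1.0]
finger_gap: 0.0001
grip_force: 0.0
```

It rose to 5.2 N and then collapsed, so this end key snaps. I'll back off and check that it stays in.

Emit:
step_arm(
  deltas=[
    [0,0,-0.5,0,0,0,-1],
    [0,0,0,0,0,0,-1],
  ],
)

```text
clock: 6.6
tcp_pos: [0.5016, 0.2604, 0.0433]
orientation: [-0.0, 0.614, 0.789, -0.0]
wrist_force: [-0.5, -0.9, 0.5]
finger_gap: -0.0001
grip_force: 0.0
```

Emit:
step_arm(
  deltas=[
    [0,0,10,0,0,0,-1],
    [0,0,40,0,0,0,-1],
    [0,0,50,0,0,0,-1],
    [0,0,10,0,0,0,1],
    [0,0,0,0,0,0,1],
  ],
)

```text
clock: 7.1
tcp_pos: [0.5039, 0.2612, 0.1571]
orientation: [0.002, 0.614, 0.789, 0.003]
wrist_force: [-0.5, -0.1, -0.3]
finger_gap: 0.0285
grip_force: 0.0
```

Run:
```python
from h import *
c=read_camera("wrist");P=pts(c);g=c["image"].max(2)
m=(P[...,2]>.059)&(P[...,2]<.08)&(g<110)
for ce,st in blobs(m,150):
  z=np.median(P[int(ce[1])-4:int(ce[1])+5,int(ce[0])-4:int(ce[0])+5,2]);print(ce,st,ray(c,*ce,z))
s=get_state();print(s["tcp_pos"],s["orientation"])
c=read_camera("top");P=pts(c)
for u,v in ((272,202),(239,210),(205,218)):print(np.median(P[v-2:v+3,u-2:u+3,2]))
```

```text
[320.8859375 193.390625 ] [307 180  29  28 640] [0.50284356 0.26238604 0.06415842]
[321.06953642 274.51490066] [308 261  27  28 604] [0.52054809 0.19280621 0.07038304]
[321.39319471 342.28355388] [309 329  25  27 529] [0.53883955 0.12173809 0.06977496]
[0.50255094 0.260735   0.15481954] [7.20330535e-04 6.14313445e-01 7.89061006e-01 1.09636698e-03]
0.06945427133937099
0.07038422452725102
0.06425548823141347
```

Key at (321,193) in the wrist view now stands at 64 mm instead of 70.5, so it stayed in. The others are up. Now I'll go above the collar.

Emit:
step_arm(
  deltas=[
    [-3.5,-38,5,0,0,0,1],
    [-3.5,-38,5,0,0,0,1],
    [-3,-38,0,0,0,0,1],
    [-3,-38,0,0,0,0,1],
    [-3,-38,0,0,0,0,1],
  ],
)

```text
clock: 7.7
tcp_pos: [0.484, 0.0692, 0.1616]
orientation: [-0.002, 0.614, 0.789, -0.001]
wrist_force: [0.7, -0.6, 0.2]
finger_gap: 0.0855
grip_force: 0.0
```

Emit:
step_arm(
  deltas=[
    [-3,-38,0,0,0,0,1],
    [-3,-38,0,0,0,0,1],
    [-3,-38,0,0,0,0,1],
    [-3,-38,0,0,0,0,1],
    [-3,-38,0,0,0,0,1],
  ],
)

```text
clock: 8.2
tcp_pos: [0.4691, -0.1204, 0.1616]
orientation: [-0.002, 0.614, 0.789, -0.0]
wrist_force: [1.0, 0.5, 0.5]
finger_gap: 0.0854
grip_force: 0.0
```

Emit:
step_arm(
  deltas=[
    [-2,-38,0,0,0,0,1],
    [-2,-38,0,0,0,0,1],
    [0,-10,0,0,0,0,1],
    [0,0,0,0,0,0,1],
    [0,0,0,0,0,0,1],
  ],
)

```text
clock: 8.7
tcp_pos: [0.466, -0.2043, 0.1625]
orientation: [-0.002, 0.614, 0.789, 0.0]
wrist_force: [0.0, 0.3, -0.6]
finger_gap: 0.0853
grip_force: 0.0
```

```bash
cat >> h.py <<'E'
def silver(c,zlo=.018,zhi=.05):
    P=pts(c);im=c["image"].astype(int)
    return (P[...,2]>zlo)&(P[...,2]<zhi)&(im.max(2)-im.min(2)<35)&(im.max(2)>90)
E
python3 - <<'E'
from h import *
c=read_camera("wrist");save(c,"w3.png");s=get_state();print(s["tcp_pos"],s["orientation"],s["finger_gap"])
m=silver(c)
for ce,st in blobs(m,150):
  mm=m[st[1]:st[1]+st[3],st[0]:st[0]+st[2]]
  (u,v),r=cv2.minEnclosingCircle((np.argwhere(mm)[:,::-1]+st[:2]).astype(np.float32))
  print(ce,st,(u,v,r),ray(c,u,v,.03),ray(c,*(st[:2]+st[2:4]/2),.03))
E
```

```text
[ 0.46623946 -0.20397976  0.16279192] [-1.19789846e-03  6.13950731e-01  7.89343427e-01  1.38373577e-04] 0.08518380622062148
[582.90561529 130.23058542] [563 112  41  38 837] (583.0, 130.5, 21.914705276489258) [ 0.67638186 -0.10263235  0.03      ] [ 0.677021  -0.1029186  0.03     ]
[422.78664921 219.27225131] [405 146  45 127 764] (430.5, 209.0, 65.66020965576172) [ 0.57218495 -0.2050226   0.03      ] [ 0.56959454 -0.20620307  0.03      ]
[529.84782609 167.89855072] [463 150 133  36 276] (529.0, 167.5, 68.28076934814453) [ 0.64511175 -0.14487858  0.03      ] [ 0.64575925 -0.14519636  0.03      ]
[323.75102459 183.52151639] [299 157  51  52 976] (323.89825439453125, 182.64276123046875, 25.82976531982422) [ 0.46734981 -0.20465832  0.03      ] [ 0.46797628 -0.20485499  0.03      ]
[371.9847973  352.41554054] [360 338  27  33 592] (372.5909118652344, 355.18182373046875, 17.55314064025879) [ 0.57024329 -0.38627809  0.03      ] [ 0.57094836 -0.38510472  0.03      ]
```

View pics/w3.png

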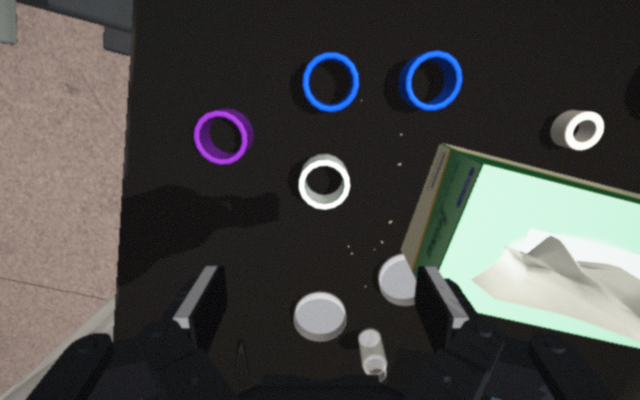

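The collar ring is at (324,183), about 1 mm from the tool axis. The fingers are clear of the tissue box at its left edge (410,250), so I'll descend part way and check the tip height.

Emit:
step_arm(
  deltas=[
    [1,0,-30,0,0,0,1],
    [0,0,-40,0,0,0,1],
    [0,0,-40,0,0,0,1],
    [0,0,-20,0,0,0,1],
    [0,0,0,0,0,0,1],
  ],
)

```text
clock: 9.25
tcp_pos: [0.4653, -0.2021, 0.0307]
orientation: [-0.003, 0.613, 0.79, -0.0]
wrist_force: [-0.8, 0.9, -0.5]
finger_gap: 0.0853
grip_force: 0.0
```

Run:
```python
from h import *
c=read_camera("wrist");save(c,"w4.png");s=get_state();print(s["tcp_pos"],s["wrist_force"])
P=pts(c)
for u in (200,205,440,450):
  for v in range(230,330,10): print(u,v,np.round(P[v,u]*1000),c["image"][v,u].max())
m=silver(c)
for ce,st in blobs(m,150): print(ce,st,ray(c,*(st[:2]+st[2:4]/2),.03))
```

```text
[ 0.46673707 -0.20327159  0.03266391] [ 0.61132401 -0.65035256  0.08192092]
200 230 [ 390. -224.    1.] 46
200 240 [ 390. -232.   -1.] 50
200 250 [ 391. -239.    1.] 48
200 260 [ 392. -246.    1.] 43
200 270 [ 393. -254.   -0.] 53
200 280 [ 415. -203.   81.] 216
200 290 [ 417. -202.   89.] 216
200 300 [ 419. -203.   93.] 48
200 310 [ 420. -204.   97.] 35
200 320 [ 421. -207.   98.] 36
205 230 [ 392. -224.   -0.] 52
205 240 [ 393. -231.   -1.] 47
205 250 [ 394. -239.   -1.] 46
205 260 [ 395. -246.   -1.] 49
205 270 [ 414. -203.   74.] 212
205 280 [ 417. -203.   81.] 216
205 290 [ 419. -203.   87.] 59
205 300 [ 420. -203.   92.] 31
205 310 [ 421. -207.   92.] 39
205 320 [ 422. -210.   94.] 29
440 230 [ 538. -186.    0.] 73
440 240 [ 541. -193.    0.] 74
440 250 [ 543. -200.    0.] 69
440 260 [ 545. -206.    1.] 76
440 270 [ 550. -214.   -2.] 92
440 280 [ 507. -180.   80.] 233
440 290 [ 504. -180.   88.] 231
440 300 [ 503. -181.   93.] 52
440 310 [ 504. -184.   95.] 39
440 320 [ 504. -187.   97.] 34
450 230 [ 544. -184.    1.] 74
450 240 [ 547. -191.   -0.] 70
450 250 [ 550. -198.   -0.] 71
450 260 [ 553. -205.   -1.] 70
450 270 [ 555. -212.    0.] 74
450 280 [ 515. -182.   74.] 56
450 290 [ 509. -180.   87.] 221
450 300 [ 506. -180.   94.] 233
450 310 [ 504. -180.  100.] 190
450 320 [ 504. -182.  103.] 67
[503.59921525 263.27073991] [ 474  192   65  131 1784] [ 0.56549847 -0.18273507  0.03      ]
[592.48913043 208.36304348] [536 192 104  32 460] [ 0.59467011 -0.14494105  0.03      ]
[326.10565914 251.61007524] [ 284  209   85   83 3057] [ 0.46740976 -0.20353878  0.03      ]
```

View pics/w4.png

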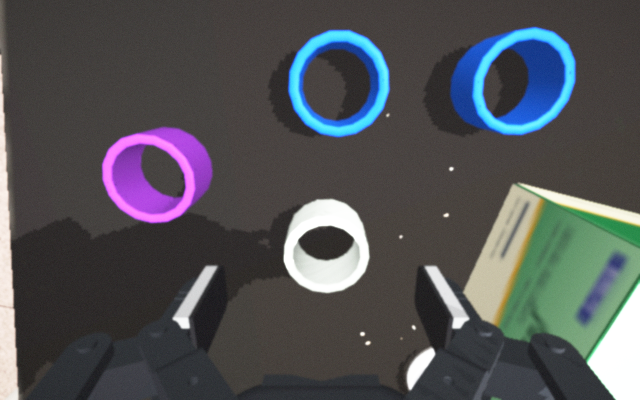

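The collar ring at (326,250) is centred between the pads, and the open tips are about 38 mm above the TCP.

Emit:
step_arm(
  deltas=[
    [1,0,-20,0,0,0,1],
    [0,0,-15,0,0,0,1],
    [0,0,-8,0,0,0,1],
    [0,0,-4,0,0,0,1],
    [0,0,0,0,0,0,1],
  ],
)

```text
clock: 9.8
tcp_pos: [0.4693, -0.2055, -0.0127]
orientation: [0.0, 0.614, 0.789, 0.0]
wrist_force: [-0.6, 0.4, 0.6]
finger_gap: 0.0857
grip_force: 0.0
```

Emit:
step_arm(
  deltas=[
    [0,0,0,0,0,0,0.4],
    [0,0,0,0,0,0,0.3],
    [0,0,0,0,0,0,0.2],
    [0,0,0,0,0,0,0.2],
  ],
  newtons=25,
)

```text
clock: 10.2
tcp_pos: [0.469, -0.2057, -0.013]
orientation: [0.0, 0.614, 0.789, 0.0]
wrist_force: [0.7, 0.3, 0.2]
finger_gap: 0.0516
grip_force: 0.0
```

Run:
```python
from h import *
c=read_camera("wrist");save(c,"w5.png");s=get_state();print(s["tcp_pos"],s["wrist_force"],s["finger_gap"])
```

```text
[ 0.46898161 -0.20563334 -0.01306938] [-0.15747684 -1.33992972 -0.88214885] 0.05144665731235618
```

View pics/w5.png

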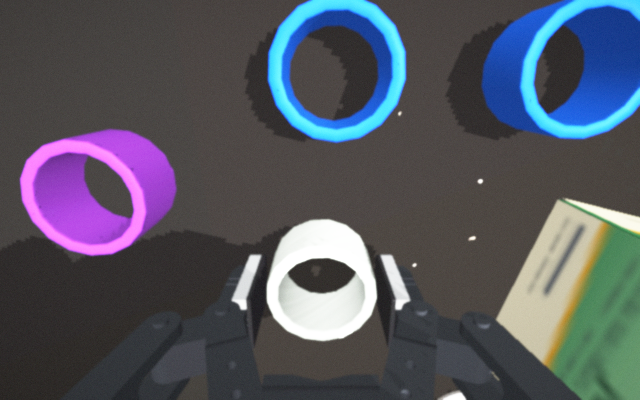

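The pads flank the collar, with ring centre at (322,298) and about 2 mm of gap per side. I'll close and lift.

Emit:
step_arm(
  deltas=[
    [0,0,0,0,0,0,0],
    [0,0,0,0,0,0,-0.3],
    [0,0,0,0,0,0,-1],
    [0,0,0,0,0,0,-1],
    [0,0,0,0,0,0,-1],
  ],
  newtons=30,
)

```text
clock: 10.75
tcp_pos: [0.469, -0.2056, -0.0128]
orientation: [0.0, 0.614, 0.789, 0.0]
wrist_force: [-0.5, 0.3, 6.0]
finger_gap: 0.047
grip_force: 30.7
```

Emit:
step_arm(
  deltas=[
    [0,0,5,0,0,0,-1],
    [0,0,20,0,0,0,-1],
    [0,0,40,0,0,0,-1],
    [0,0,40,0,0,0,-1],
    [0,0,20,0,0,0,-1],
  ],
)

```text
clock: 11.25
tcp_pos: [0.4702, -0.2063, 0.1151]
orientation: [0.002, 0.614, 0.789, 0.0]
wrist_force: [0.7, -0.6, -0.3]
finger_gap: 0.0471
grip_force: 31.1
```

Emit:
step_arm(
  deltas=[
    [0,0,5,0,0,0,-1],
    [0,0,0,0,0,0,-1],
  ],
)

```text
clock: 11.45
tcp_pos: [0.4692, -0.2057, 0.117]
orientation: [0.001, 0.614, 0.789, 0.0]
wrist_force: [-0.6, 0.6, -1.0]
finger_gap: 0.047
grip_force: 31.1
```

Run:
```python
from h import *
c=read_camera("wrist");save(c,"w6.png");s=get_state();print(s["tcp_pos"],s["orientation"],s["wrist_force"],s["finger_gap"])
P=pts(c);t=s["tcp_pos"]
im=c["image"].astype(int)
m=(im.max(2)>120)&(im.max(2)-im.min(2)<35);m[:,:262]=0;m[:,385:]=0;m[:200]=0
for ce,st in blobs(m,200):
  p=P[(cv2.connectedComponents(m.astype(np.uint8))[1]==cv2.connectedComponents(m.astype(np.uint8))[1][int(st[1]+2),int(ce[0])])]
  print(ce,st,np.percentile(p-t,[1,50,99],axis=0).round(4))
```

```text
[ 0.46841896 -0.20522077  0.11586846] [-4.69420815e-04  6.14346521e-01  7.89036205e-01 -8.85444405e-06] [ 0.19504493  0.04926772 -1.40511183] 0.0475504822152095
[320.61101647 291.14537195] [ 267  220  108  149 8805] [[-0.0229 -0.1902 -0.1161]
 [ 0.0038 -0.0108  0.0356]
 [ 0.0602  0.022   0.0447]]
[371.1163522  365.43081761] [361 357  21  18 318] [[ 0.0877 -0.1793 -0.1122]
 [ 0.0953 -0.1692 -0.1024]
 [ 0.1066 -0.1667 -0.0894]]
```

View pics/w6.png

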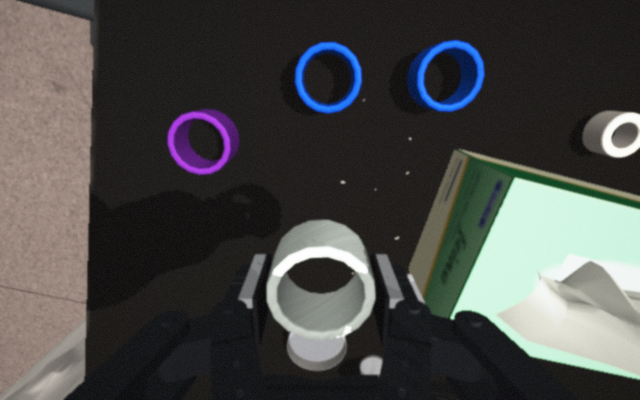

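The collar is held, with its top ring at (321,292). Next I carry it to just short of the pressed key for one close look.

Emit:
step_arm(
  deltas=[
    [4,20,6,0,0,0,-1],
    [4,37,6,0,0,0,-1],
    [4,37,6,0,0,0,-1],
    [4,37,6,0,0,0,-1],
    [4,37,6,0,0,0,-1],
  ],
)

```text
clock: 12.0
tcp_pos: [0.4874, -0.0359, 0.1447]
orientation: [-0.002, 0.615, 0.789, -0.001]
wrist_force: [1.2, 1.0, 0.0]
finger_gap: 0.0468
grip_force: 31.1
```

Emit:
step_arm(
  deltas=[
    [4,37,0,0,0,0,-1],
    [4,37,0,0,0,0,-1],
    [4,37,0,0,0,0,-1],
    [4,37,0,0,0,0,-1],
    [4,37,0,0,0,0,-1],
  ],
)

```text
clock: 12.5
tcp_pos: [0.5074, 0.1488, 0.1443]
orientation: [-0.001, 0.614, 0.789, -0.001]
wrist_force: [1.1, -0.2, -1.2]
finger_gap: 0.0467
grip_force: 31.1
```

Emit:
step_arm(
  deltas=[
    [4,37,-10,0,0,0,-1],
    [4,19,-20,0,0,0,-1],
    [0,0,-10,0,0,0,-1],
    [0,0,0,0,0,0,-1],
    [0,0,0,0,0,0,-1],
  ],
)

```text
clock: 13.0
tcp_pos: [0.5159, 0.2025, 0.1057]
orientation: [-0.001, 0.615, 0.789, -0.001]
wrist_force: [1.0, -0.3, -0.6]
finger_gap: 0.0469
grip_force: 31.1
```

Run:
```python
from h import *
c=read_camera("wrist");save(c,"w7.png");s=get_state();t=s["tcp_pos"];print(t,s["orientation"],s["finger_gap"])
P=pts(c);g=c["image"].max(2)
m=(P[...,2]>.058)&(P[...,2]<.08)&(g<110)
for ce,st in blobs(m,150): print(ce,st,ray(c,*ce,.0642))
im=c["image"].astype(int)
rim=(abs(P[...,2]-(t[2]+.0427))<.004)&(g>120)&(np.hypot(P[...,0]-t[0],P[...,1]-t[1])<.035)
q=P[rim];A=np.c_[q[:,:2]-t[:2],np.ones(len(q))];co=np.linalg.lstsq(A,q[:,2]-t[2],rcond=None)[0];print("rim",len(q),co)
cv2.imwrite("pics/rim.png",rim.astype(np.uint8)*255)
e=cv2.fitEllipse(np.argwhere(rim)[:,::-1].astype(np.float32));print(e,ray(c,*e[0],t[2]+.0427)-t)
b=read_camera("top");save(b,"t7.png");np.savez("t7.npz",**b);P=pts(b);g=b["image"].max(2)
m=(P[...,2]>t[2]+.035)&(P[...,2]<t[2]+.05)&(g>120)
for ce,st in blobs(m,10): print("top",ce,st,ray(b,*ce,t[2]+.0427)-t)
m=np.zeros(g.shape,bool);m[205:230,190:222]=g[205:230,190:222]<90
for ce,st in blobs(m,40): print("topkey",ce,st,ray(b,*ce,.0642))
```

```text
[0.51663519 0.20245868 0.10654068] [-1.93676567e-04  6.14845922e-01  7.88647122e-01 -4.15086446e-04] 0.04701603787650876
[326.61229718 126.8941076 ] [ 308  107   39   40 1171] [0.50308774 0.26173191 0.0642    ]
[626.69171779 161.78680982] [610 143  30  36 652] [0.69118266 0.28686739 0.0642    ]
rim 3036 [-0.00288516 -0.00775205  0.04138766]
((320.5723876953125, 292.13763427734375), (86.3712158203125, 99.94941711425781), 89.0909194946289) [-0.0024412   0.00117338  0.0427    ]
top [162.68852459  63.14754098] [155  61  17   5  61] [0.30239072 0.14432363 0.0427    ]
top [113.          64.38888889] [102  63  21   3  36] [0.29813754 0.2496362  0.0427    ]
top [63.83505155 66.98969072] [47 65 33  5 97] [0.29075591 0.35350646 0.0427    ]
top [425.23214286 114.55357143] [418 103  17  23 112] [ 0.19448515 -0.40543918  0.0427    ]
top [429.85714286 145.44761905] [424 134  12  21 105] [ 0.12833181 -0.41229734  0.0427    ]
top [232.17391304 205.07246377] [228 195   8  20  69] [-0.00028574 -0.02054966  0.0427    ]
top [612.29850746 293.2238806 ] [608 289  10  10  67] [-0.15554661 -0.74036586  0.0427    ]
topkey [209.46153846 213.47058824] [190 205  32  25 442] [0.51238007 0.24904446 0.0642    ]
```

View pics/w7.png

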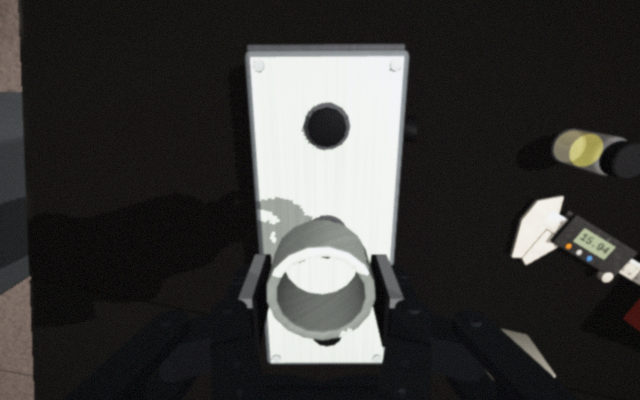

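The pressed key is at (327,127). The held collar is level, with its ring at (321,292). Moving onto the key.

Emit:
step_arm(
  deltas=[
    [-4,20,0,0,0,0,-1],
    [-4,20,0,0,0,0,-1],
    [-3.5,18,-10,0,0,0,-1],
    [0,0,-20,0,0,0,-1],
    [0,0,-15,0,0,0,-1],
  ],
)

```text
clock: 13.6
tcp_pos: [0.506, 0.2614, 0.0622]
orientation: [0.001, 0.614, 0.789, 0.001]
wrist_force: [0.5, -0.2, -0.5]
finger_gap: 0.0472
grip_force: 31.1
```

Emit:
step_arm(
  deltas=[
    [0,0,0,0,0,0,-1],
    [0,0,0,0,0,0,-1],
  ],
)

```text
clock: 13.8
tcp_pos: [0.5058, 0.2609, 0.0625]
orientation: [0.0, 0.615, 0.789, 0.0]
wrist_force: [-0.4, 1.0, -0.0]
finger_gap: 0.0474
grip_force: 31.1
```

Run:
```python
from h import *
c=read_camera("wrist");s=get_state();print(s["tcp_pos"],s["wrist_force"])
b=read_camera("scene");P=pts(c)
i=cv2.resize(c["image"][180:360,230:410],(400,400));j=cv2.resize(b["image"][125:195,215:285],(400,400))
cv2.imwrite("pics/c8.png",np.hstack([i,j])[...,::-1])
```

```text
[0.50630882 0.26113262 0.06297934] [ 0.63545097 -0.31127235 -0.30483943]
```

View pics/c8.png

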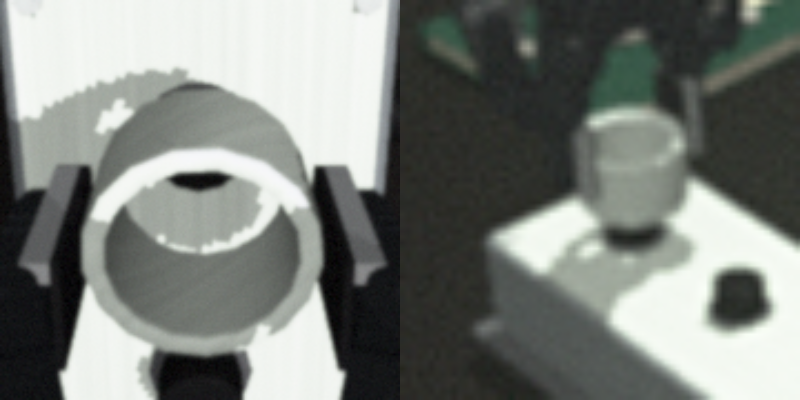

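The collar at (203,250) in the left crop hangs over the key, whose dark edges show at (198,185) and (195,82). Quick check of those edges numerically.

Run:
```python
from h import *
c=read_camera("wrist");P=pts(c);g=c["image"].max(2);s=get_state();t=s["tcp_pos"];print(t)
a=np.array([.97,.245]);r=np.array([-.245,.97])
f=lambda p:np.round(1000*np.array([(p[:2]-t[:2])@a,(p[:2]-t[:2])@r,p[2]]),1)
for u in (316,319,322):
  print(u,[(v,g[v,u],*f(P[v,u])) for v in list(range(212,224,2))+list(range(254,272,2))])
rim=(abs(P[...,2]-(t[2]+.0427))<.004)&(g>90)&(np.hypot(P[...,0]-t[0],P[...,1]-t[1])<.03)
e=cv2.fitEllipse(np.argwhere(rim)[:,::-1].astype(np.float32));print(e[0],f(ray(c,*e[0],t[2]+.0427)))
print(f(ray(c,319.6,264.2,.0642)),f(ray(c,317.8,216.9,.0642)),f(ray(c,317.8,216.9,.057)))
m=(P[...,2]>.062)&(P[...,2]<.0665)&(g<60)&(np.hypot(P[...,0]-t[0],P[...,1]-t[1])<.03);q=np.array([f(p) for p in P[m]]);print(len(q),q.min(0),q.max(0))
```

```text
[0.5064944  0.2613985  0.06311426]
316 [(212, np.uint8(212), np.float64(-4.1), np.float64(17.9), np.float64(54.9)), (214, np.uint8(198), np.float64(-4.1), np.float64(17.0), np.float64(55.8)), (216, np.uint8(163), np.float64(-4.1), np.float64(15.5), np.float64(54.9)), (218, np.uint8(82), np.float64(-4.1), np.float64(14.6), np.float64(55.7)), (220, np.uint8(100), np.float64(-3.8), np.float64(22.3), np.float64(77.2)), (222, np.uint8(130), np.float64(-3.8), np.float64(22.2), np.float64(79.4)), (254, np.uint8(247), np.float64(-3.5), np.float64(19.4), np.float64(106.2)), (256, np.uint8(228), np.float64(-3.5), np.float64(18.1), np.float64(105.5)), (258, np.uint8(67), np.float64(-4.1), np.float64(-5.4), np.float64(64.9)), (260, np.uint8(17), np.float64(-4.1), np.float64(-6.7), np.float64(64.8)), (262, np.uint8(18), np.float64(-4.1), np.float64(-8.6), np.float64(63.7)), (264, np.uint8(36), np.float64(-4.1), np.float64(-9.5), np.float64(64.2)), (266, np.uint8(139), np.float64(-4.3), np.float64(-16.7), np.float64(54.2)), (268, np.uint8(166), np.float64(-4.3), np.float64(-17.5), np.float64(55.0)
[... 1821 characters left out ...]
p.float64(105.6)), (258, np.uint8(49), np.float64(-0.8), np.float64(-5.1), np.float64(65.4)), (260, np.uint8(13), np.float64(-0.8), np.float64(-7.4), np.float64(63.6)), (262, np.uint8(8), np.float64(-0.8), np.float64(-8.0), np.float64(64.6)), (264, np.uint8(65), np.float64(-0.8), np.float64(-10.1), np.float64(63.2)), (266, np.uint8(151), np.float64(-0.7), np.float64(-16.4), np.float64(54.7)), (268, np.uint8(167), np.float64(-0.7), np.float64(-17.3), np.float64(55.3)), (270, np.uint8(167), np.float64(-0.7), np.float64(-18.6), np.float64(55.5))]
(321.8260803222656, 290.4925842285156) [ -1.1   1.7 105.8]
[-2.1 -9.7 64.2] [-3.  18.7 64.2] [-3.1 15.8 57. ]
123 [ -9.1 -10.3  62.9] [ 3.7 -5.1 65.5]
```

The collar should go about 1.5 mm toward −x, then down.

Emit:
step_arm(
  deltas=[
    [-1.5,-0.4,0,0,0,0,-1],
    [0,0,-6,0,0,0,-1],
    [0,0,-6,0,0,0,-1],
    [0,0,-4,0,0,0,-1],
    [0,0,0,0,0,0,-1],
  ],
)

```text
clock: 14.45
tcp_pos: [0.503, 0.2608, 0.0446]
orientation: [-0.001, 0.614, 0.789, -0.001]
wrist_force: [-1.0, -0.4, 0.7]
finger_gap: 0.047
grip_force: 31.1
```

Emit:
step_arm(
  deltas=[
    [0,0,-1,0,0,0,-1],
    [0,0,0,0,0,0,-1],
  ],
)

```text
clock: 14.65
tcp_pos: [0.5039, 0.2611, 0.0446]
orientation: [-0.0, 0.614, 0.789, 0.0]
wrist_force: [0.3, 0.1, -0.5]
finger_gap: 0.0467
grip_force: 31.1
```

Emit:
step_arm(
  deltas=[
    [0,0,-1,0,0,0,-1],
    [0,0,0,0,0,0,-1],
  ],
)

```text
clock: 14.85
tcp_pos: [0.5039, 0.2611, 0.0437]
orientation: [0.0, 0.614, 0.789, 0.0]
wrist_force: [0.4, 0.1, -1.1]
finger_gap: 0.047
grip_force: 31.1
```

Emit:
step_arm(
  deltas=[
    [0,0,-1,0,0,0,-1],
    [0,0,0,0,0,0,-1],
  ],
)

```text
clock: 15.05
tcp_pos: [0.5039, 0.2611, 0.0427]
orientation: [0.0, 0.614, 0.789, 0.0]
wrist_force: [-0.3, 0.1, -0.9]
finger_gap: 0.0472
grip_force: 31.1
```

Emit:
step_arm(
  deltas=[
    [0,0,-0.5,0,0,0,-1],
    [0,0,0,0,0,0,-1],
  ],
)

```text
clock: 15.25
tcp_pos: [0.5039, 0.2611, 0.0423]
orientation: [0.0, 0.614, 0.789, 0.0]
wrist_force: [0.6, 0.1, -0.0]
finger_gap: 0.0472
grip_force: 31.1
```

Emit:
step_arm(
  deltas=[
    [0,0,-0.5,0,0,0,-1],
    [0,0,0,0,0,0,-1],
  ],
)

```text
clock: 15.45
tcp_pos: [0.5039, 0.2611, 0.0422]
orientation: [0.0, 0.614, 0.789, 0.0]
wrist_force: [-0.7, -0.3, 4.7]
finger_gap: 0.0469
grip_force: 31.5
```

It is seated at the expected height. I'll release and retreat.

Emit:
step_arm(
  deltas=[
    [0,0,0,0,0,0,0.25],
    [0,0,0,0,0,0,0.4],
    [0,0,0,0,0,0,0.8],
    [0,0,0,0,0,0,1],
    [0,0,0,0,0,0,1],
  ],
)

```text
clock: 15.95
tcp_pos: [0.5039, 0.2611, 0.0416]
orientation: [0.0, 0.614, 0.789, -0.0]
wrist_force: [0.1, 0.0, 0.3]
finger_gap: 0.0851
grip_force: 0.0
```

Emit:
step_arm(
  deltas=[
    [0,0,10,0,0,0,1],
    [0,0,30,0,0,0,1],
    [0,0,50,0,0,0,1],
    [0,0,30,0,0,0,1],
    [0,0,0,0,0,0,1],
  ],
)

```text
clock: 16.45
tcp_pos: [0.5071, 0.2623, 0.168]
orientation: [0.003, 0.614, 0.789, 0.004]
wrist_force: [-0.2, -0.3, 0.3]
finger_gap: 0.0856
grip_force: 0.0
```

Emit:
step_arm(
  deltas=[
    [8,-40,0,0,0,0,1],
    [8,-30,0,0,0,0,1],
    [0,0,0,0,0,0,1],
    [0,0,0,0,0,0,1],
  ],
)

```text
clock: 16.85
tcp_pos: [0.5198, 0.1905, 0.1616]
orientation: [-0.0, 0.615, 0.789, -0.0]
wrist_force: [0.1, 0.1, 0.0]
finger_gap: 0.0851
grip_force: 0.0
```

Run:
```python
from h import *
s=get_state();print(s["tcp_pos"],s["wrist_force"],s["finger_gap"])
c=read_camera("wrist");P=pts(c);g=c["image"].max(2)
k=np.hypot(P[...,0]-.504,P[...,1]-.262)
rim=(P[...,2]>.08)&(P[...,2]<.09)&(k<.032);q=P[rim]
A=np.c_[q[:,:2]-[.504,.262],np.ones(len(q))];print("rim",len(q),np.linalg.lstsq(A,q[:,2],rcond=None)[0])
e=cv2.fitEllipse(np.argwhere(rim)[:,::-1].astype(np.float32));print(ray(c,*e[0],.085))
m=(P[...,2]>.058)&(P[...,2]<.075)&(g<60)
for ce,st in blobs(m,60):print(ce,st,ray(c,*ce,.0642),np.median(P[m&(abs(np.indices(m.shape)[0]-ce[1])<6)&(abs(np.indices(m.shape)[1]-ce[0])<6)][:,2]))
```

```text
[0.51978291 0.19054545 0.16163392] [0.09305491 0.08226975 0.02835394] 0.08508123493146788
rim 1438 [-0.00484725  0.00399252  0.08442689]
[0.50239521 0.26038868 0.085     ]
[324.14948454 101.52190722] [309  84  31  34 776] [0.50310552 0.26149601 0.0642    ] 0.06419474034504019
[571.37148218 129.60225141] [557 115  30  30 533] [0.69421521 0.28782209 0.0642    ] 0.05876709337685335
[324.25688073 195.04740061] [310 181  29  29 654] [0.52152959 0.18940259 0.0642    ] 0.0703660249844042
[324.47173145 273.50530035] [312 260  26  28 566] [0.54007964 0.11727042 0.0642    ] 0.06973394413013151
```

The collar is level with its rim at 84.4 mm (flat would be 85), centred on the key within about 1 mm. The key is still in at 64 mm, and the robot is clear.

```bash
python3 -c "
from workcell import *
print(hand_in())"
```

```text
the job is handed in; nothing more can be done
None
```

The key that snaps is the end one at about (0.503, 0.261) m. It peaked at 5.2 N, dropped about 6 mm and stayed in. The guard collar now sits flat around it, the two worn keys were never pressed because the first key tried was the good one, the die ring, timer and vial were not touched, and the job is handed in.

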